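# Start the kitchen timers in cooking order

### The arm

A 7-joint arm with a two-finger parallel gripper is mounted at the origin on a cart in front of the work surface, level with it; the furniture and walls round the work are solid. World frame = base frame: x ahead of the robot, y to its left, z up, the work surface at z = 0. Lengths are in mm, angles in rad, forces in N, time in s.
With the tool pointing down it reaches from about 425 to 1025 mm from the base axis. Payload 9.4 kg.
Tool frame: the origin (TCP) lies on the centre line of the jaws, within the pads' length; the fingertips stand manip.tip_extent ahead of it and the grasp point (between the pads) lies 3 mm ahead of it (manip.tip_extent is the distance from the TCP to the fingertips, in mm); z points along the fingers, y is the line along which they close (so a half turn about z gives the same grasp; the last joint's range is limited). The gripper opens to 93 mm and grips with 3 to 60 N. Pads are 15 mm wide; open, the fingers measure 128 mm over their backs; the gripper's body (75 mm by 188 mm) begins 65 mm behind the grasp point.
Start: joints at [-1.24, 0.599, -0.003, 1.599, 0.002, 0.943, -0.08], TCP at [287.532, 665.545, 240.618] pointing down, gripper open.
Joint ranges: [-2.57, 2.57], [-0.35, 1.97], [-1.29, 1.29], [0.11, 2.56], [-1.05, 4.19], [0.11, 1.86], [-2.63, 2.63]. Speed limits (rad/s): [2.22, 2.22, 3.01, 3.01, 3.14, 3.14, 3.14].

### API

Orientations are given as a unit quaternion [w, x, y, z].
In Python, from bench import manip gives the robot as it stands.
- The arm moves only by the tool drive_tool, never from a script. Its argument "commands" is a list of rows, each a list of 3 entries, a list of its own where there are three numbers: the shift along the tool's x, y, z each as a share of 1 m, from -1 to 1, then the turn about the tool's z as a share of 0.15 rad, from -1 to 1, then the opening, from -1 (shut) to 1 (fully open), so that 0 is half open. A call has 1 to 10 rows; each row shifts and turns the commanded pose from where the row before left it, along the tool's axes as they then stand; what a row does not reach is not made up. A row lasts 1/8 s, in which the tool goes at most 62.5 mm and 10.7 degrees, less where a joint would pass 70% of its speed; a pose out of reach is approached as far as the arm can. A call with a number of a shift or a turn outside -1 to 1 is refused whole. A call with a gripper value outside its range is refused whole. The fingers move at their own pace and stop on an object; "squeeze" is the grip in N (left out, the last holds). Time passes only in rows, so rows that do not move let the fingers close. It gives the time, the measured TCP pose, the force, the opening and the grip force at its end, in the units of the state.
- manip.get_state(): the state, without advancing time (a new reading comes with each control period).
- manip.camera(name): name is "scene" or "side" or "wrist"; returns (picture, depth): 420x560x3 uint8, red, green, blue; 420x560 float32, mm along the optical axis (not along the pixel's ray), 0 where there is no reading.
- manip.camera_model(name): a dict with "mtx" (3x3 intrinsics, pixels), "world_from_camera" (4x4, takes a point from camera to world coordinates). Camera axes: x right, y up, looking along -z (the intrinsics and any distortion apply to the point x, -y, -z); pixel columns grow to the right and rows downward; lengths in mm; the calibration is good to about 2 mm. A picture is of the moment at which its call begins: read the wrist's pose just before it. camera_model takes no time and is no camera call; for the wrist camera it gives the pose at the moment of the call.
- manip.job_done(): hands the job in; it is judged then, once.
Trained networks look in the newest picture that a camera, given by its name, has taken for a name from the list of things; names that differ only in an ending like _2 or _b are one class to them, and where a whole thing is asked for, a point or a joint stands for the part that bears it (a point fixed in the world has none). Each returns a list of dicts, best first, with "confidence" (0 to 1); they miss things now and then, are a little off and sometimes report something else, mostly with a low value. They report only what shows in the picture. A call takes as long as a camera call. They do not tell look-alikes from the thing itself.
- manip.masks_of(camera, label): "pixels" (420x560 bool, what is visible of it) and "extent" ([left, top, right, bottom] as shares, 0 to 1, of the picture: columns of its width, rows of its height, round what is visible of it).
- manip.mark_of(camera, label): "point" ([column, row] as shares, 0 to 1, of the picture: columns of its width, rows of its height: a listed point, or the origin of a listed thing).
The state is a dict: "time_s": time; "joints": joint angles; "dq": joint speeds; "joint_efforts": joint torques, N m; "tool_pos": TCP position; "tcp_rot": TCP orientation; "ft_force": force on the tool from outside, world axes, zero at the start; "torque": the same for the moment, N m; "width": finger opening in mm; "gripper_force": force on a finger pad.
Only numpy, scipy, OpenCV 4.12 (cv2) and the standard library are available. Lean on these libraries where they do the work, as an engineer would, in place of code of your own. Each camera call takes 0.05 s, during which the arm holds its last target. There are 200 camera calls.

### The job

Start the three kitchen timers in the order the dishes go on: red, then green, then blue, each by pressing its cap lightly down with a fingertip until the black ring on the stem has disappeared into the base. The yellow timer is already running: do not touch it. Only press, never pick up or push the timers about, and leave everything else where it is.

Things in the scene. Friction and masses are not known exactly. Their poses are not given: they have to be found in the camera images.
- timer_red: loose press-down kitchen timer with a red band and red cap: white round base 70 mm across tapering to 48 mm, 46 mm tall, 0.25 to 0.4 kg; origin at the centre of its underside, z up. A mushroom-shaped plunger stands up from its middle
- timer_red_top (a point): centre of the top of the red cap (cap 36 mm across, 9 mm thick, flat-topped); it is 75 mm above the worktop with the plunger fully up and sinks with the plunger
- timer_red_plunger (a joint): how far the red plunger is down, m: 0 fully up, 0.016 at its lower stop; a steady push of about 3 N moves it and it stays where it is left. A black ring round its white stem has sunk wholly into the base at 0.008; starts between 0 and 0.002
- timer_green: loose press-down kitchen timer with a green band and green cap: white round base 70 mm across tapering to 48 mm, 46 mm tall, 0.25 to 0.4 kg; origin at the centre of its underside, z up. A mushroom-shaped plunger stands up from its middle
- timer_green_top (a point): centre of the top of the green cap (cap 36 mm across, 9 mm thick, flat-topped); it is 75 mm above the worktop with the plunger fully up and sinks with the plunger
- timer_green_plunger (a joint): how far the green plunger is down, m: 0 fully up, 0.016 at its lower stop; a steady push of about 3 N moves it and it stays where it is left. A black ring round its white stem has sunk wholly into the base at 0.008; starts between 0 and 0.002
- timer_blue: loose press-down kitchen timer with a blue band and blue cap: white round base 70 mm across tapering to 48 mm, 46 mm tall, 0.25 to 0.4 kg; origin at the centre of its underside, z up. A mushroom-shaped plunger stands up from its middle
- timer_blue_top (a point): centre of the top of the blue cap (cap 36 mm across, 9 mm thick, flat-topped); it is 75 mm above the worktop with the plunger fully up and sinks with the plunger
- timer_blue_plunger (a joint): how far the blue plunger is down, m: 0 fully up, 0.016 at its lower stop; a steady push of about 3 N moves it and it stays where it is left. A black ring round its white stem has sunk wholly into the base at 0.008; starts between 0 and 0.002
- timer_yellow: loose press-down kitchen timer with a yellow band and yellow cap: white round base 70 mm across tapering to 48 mm, 46 mm tall, 0.25 to 0.4 kg; origin at the centre of its underside, z up. A mushroom-shaped plunger stands up from its middle. This one is already running, its plunger partly down
- timer_yellow_top (a point): centre of the top of the yellow cap (cap 36 mm across, 9 mm thick, flat-topped); it is 75 mm above the worktop with the plunger fully up and sinks with the plunger
- timer_yellow_plunger (a joint): how far the yellow plunger is down, m: 0 fully up, 0.016 at its lower stop; a steady push of about 3 N moves it and it stays where it is left. A black ring round its white stem has sunk wholly into the base at 0.008
- pen: loose white pen 145x11x9 mm lying on the worktop, length along its own y; origin at the centre of its underside. Bystander
- teaspoon: loose steel teaspoon 137x28x13 mm lying, length along its own x; origin at the centre of its underside. Bystander
- peeler: loose dark green peeler 170x25x18 mm lying, length along its own x; origin at the centre of its underside. Bystander
- honey_jar: loose glass jar with grey lid, 66x72x102 mm, upright; origin at the centre of its underside. Bystander. (Above the back of the worktop hangs a fixed wall cabinet, underside about 0.44 m above the worktop, front face at x = 0.62, handles out to x = 0.58, right end at y = -0.14: keep wrist and arm clear of it, for instance by moving between the timers in straight lines)
- spice_1: loose spice jar with red lid, 45x45x106 mm, upright; origin at the centre of its underside. Bystander
- salt_shaker: loose grey-topped salt shaker, 44x44x90 mm, upright; origin at the centre of its underside. Bystander
- tea_mug: loose white mug with a dark band, 90x128x107 mm with its handle, upright; origin at the centre of its underside. Bystander
Mind the look-alikes: they are no part of the job. Leave any brown or orange look-alike of the timer_blue alone.

How it is judged:
By the outcome, as a careful person would: the job done as asked, in the order asked, and still so for the second after the job is handed in, with the robot touching nothing.
It also fails if it takes over 51 s, if anything falls off the work surface, if the arm or the gripper's body presses on something with over 40 N, if the wrist force passes 120 N, or if a joint passes its speed limit or range.

## Working session

There is one attempt and no reset: what is moved stays moved. The work goes in short steps, Python scripts to look and compute and a tool call to move; the robot and the scene stay as the last step left them, time stands still between calls to the robot, and variables do not carry over. Pictures are saved under pics/ and viewed, at most 10 in all, crops included, and the job is handed in when it is done.

Besides the shell and the picture viewer there is one more tool, called after ">>>" by a JSON object that holds its "method" and its "body". drive_tool: Moves the arm, as the interface text tells. Its arguments: {"type":"object","properties":{"commands":{"type":"array","items":{"type":"array"}},"squeeze":{"type":"number"}},"required":["commands"]}

```bash
mkdir -p pics; cat > h.py <<'E'
import numpy as np, cv2
from bench import manip
def snap(cam,fn=None):
    m=manip.camera_model(cam); p,d=manip.camera(cam)
    if fn: cv2.imwrite('pics/'+fn,p[:,:,::-1])
    return m,p,d
def w(m,u,v,z):
    K=m['mtx'];T=np.array(m['world_from_camera']);x=(u-K[0][2])/K[0][0];y=(v-K[1][2])/K[1][1]
    return (T@np.array([x*z,-y*z,-z,1]))[:3]
E
python3 - <<'E'
from h import *
print(manip.tip_extent); s=manip.get_state();print(s['tool_pos'],s['tcp_rot'],s['width'],s['time_s'])
ps=[]
for c in['scene','side']:
    m,p,d=snap(c,c+'0.png')
    print(c,np.round(np.array(m['world_from_camera'])[:3,3]), {k for k in m})
    for n in['red','green','blue','yellow']:
        for r in manip.mark_of(c,f'timer_{n}_top')[:3]:
            u,v=r['point'][0]*560,r['point'][1]*420
            z=np.median(d[int(v)-1:int(v)+2,int(u)-1:int(u)+2])
            print(n,round(r['confidence'],2),round(u),round(v),np.round(w(m,u,v,z)),p[int(v),int(u)])
E
```

```text
22.0
[287.37229508 665.11586983 239.76292132] [-9.60747027e-05  2.02468544e-01  9.79288462e-01 -7.66478389e-04] 93.03831451414565 0.0
scene [ 103. -691.  761.] {'mtx', 'world_from_camera'}
red 0.61 193 148 [451. 303.  74.] [198  32  24]
green 0.6 257 222 [442. -66.  75.] [ 51 142  65]
blue 0.73 340 282 [ 491. -312.   73.] [ 34  86 164]
blue 0.72 337 346 [ 395. -419.   74.] [112  67  35]
blue 0.68 379 324 [ 488. -429.   75.] [223 117  37]
yellow 0.69 232 181 [474. 111.  66.] [227 207  56]
side [  40. -862.  495.] {'mtx', 'world_from_camera'}
red 0.45 188 184 [445. 318.  74.] [211  62  54]
green 0.65 245 225 [448. -60.  73.] [ 73 138  75]
green 0.53 191 207 [430. 278.  12.] [152 110  96]
blue 0.81 316 307 [ 392. -420.   74.] [137  77  38]
blue 0.77 388 257 [ 617. -371.   74.] [252 132   0]
blue 0.72 324 261 [ 500. -306.   72.] [ 56 101 191]
yellow 0.57 225 207 [466.  91.  68.] [253 230   0]
yellow 0.23 285 212 [637.  43.  26.] [144 129 107]
```

View pics/scene0.png

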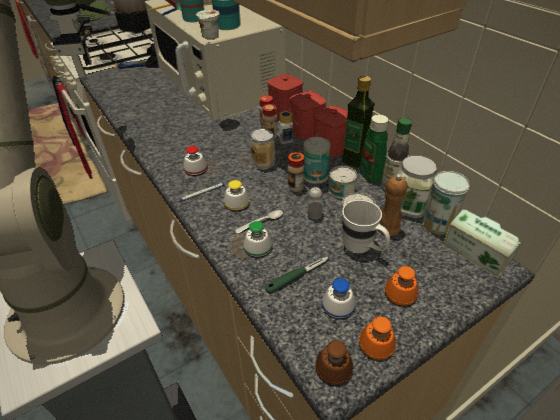

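View pics/side0.png

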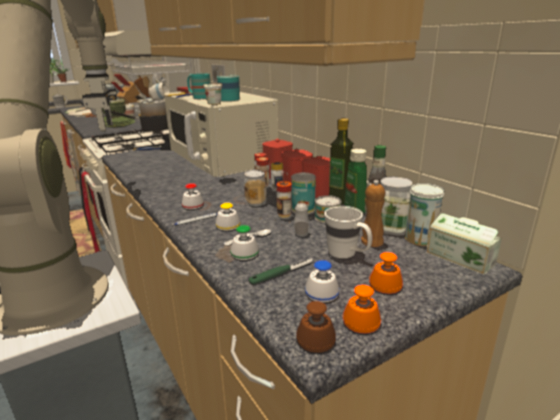

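Scene: red cap (193,150), yellow (235,186), green (257,228), blue (340,285); two orange ones and a brown one are look-alikes. Side view agrees. Moving above red, shutting the fingers on the way.

>>> {"method": "drive_tool", "body": {"commands": [[[-0.036,-0.033,0],0,-1],[[-0.036,-0.033,0],0,-1],[[-0.036,-0.033,0],0,-1],[[-0.036,-0.033,0],0,-1],[[-0.036,-0.033,0],0,-1],[[-0.036,-0.033,0],0,-1],[[-0.036,-0.033,0],0,-1],[[-0.036,-0.033,0],0,-1],[[0,0,0],0,-1]]}}

```text
time_s: 1.62
tool_pos: [449.0, 305.1, 241.0]
tcp_rot: [0.001, 0.206, 0.979, -0.0]
ft_force: [-0.2, 1.1, 0.6]
width: 7.5
gripper_force: 0.0
```

```bash
cat >> h.py <<'E'
from scipy.spatial.transform import Rotation as Ro
HUE={'red':(0,0),'green':(55,70),'blue':(108,108)}
def look(n,fn=None,cam='wrist'):
    s=manip.get_state(); m,p,d=snap(cam,fn)
    q=s['tcp_rot'];R=Ro.from_quat([q[1],q[2],q[3],q[0]]).as_matrix()
    print('t',s['time_s'],'tcp',np.round(s['tool_pos'],1),'F',np.round(s['ft_force'],1),'w',round(s['width'],1))
    for r in manip.mark_of(cam,f'timer_{n}_top')[:3]:
        u,v=r['point'][0]*560,r['point'][1]*420
        z=np.median(d[int(v)-1:int(v)+2,int(u)-1:int(u)+2])
        P=w(m,u,v,z)
        # centroid of same-coloured, same-height pixels within 30 mm
        vv,uu=np.mgrid[0:420,0:560];K=m['mtx'];T=np.array(m['world_from_camera'])
        X=np.stack([(uu-K[0][2])/K[0][0]*d,-(vv-K[1][2])/K[1][1]*d,-d],-1)@T[:3,:3].T+T[:3,3]
        k=(np.hypot(X[...,0]-P[0],X[...,1]-P[1])<30)&(abs(X[...,2]-P[2])<4)&(d>0)
        c=(X[k].min(0)+X[k].max(0))/2; D=R.T@(c-s['tool_pos'])
        print(n,round(r['confidence'],2),round(u),round(v),p[int(v),int(u)],'mark',np.round(P,1),'top',np.round(c,1),'z',round(np.median(X[k][:,2]),1),'ext',np.round(np.ptp(X[k],axis=0)),k.sum(),'tool delta',np.round(D,1))
E
python3 -c "
from h import *
print(np.round(manip.camera_model('wrist')['world_from_camera'],2))
look('red','w1.png')"
```

```text
[[ 4.0000e-01 -8.8000e-01 -2.4000e-01  3.8114e+02]
 [ 9.2000e-01  3.9000e-01  1.1000e-01  3.3560e+02]
 [-0.0000e+00 -2.7000e-01  9.6000e-01  3.8466e+02]
 [ 0.0000e+00  0.0000e+00  0.0000e+00  1.0000e+00]]
t 1.625 tcp [449.  305.1 241. ] F [-0.2  1.1  0.6] w 7.5
red 0.89 278 199 [222 101  94] mark [446.6 304.   73. ] top [448.8 308.3  72.2] z 72.7 ext [35. 35.  6.] 1177 tool delta [  1.7   3.  168.8]
red 0.53 178 195 [161 155 145] mark [413.1 199.3   4.1] top [413.2 198.9   4.1] z 1.0 ext [60. 59.  8.] 933 tool delta [  -9.6 -111.4  237. ]
```

View pics/w1.png

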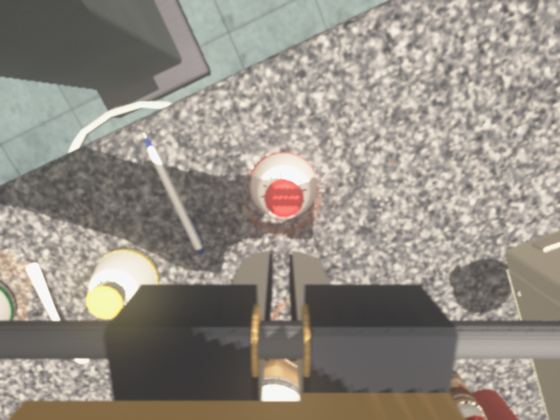

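Wrist view: red cap at (284,198), yellow at (105,300), pen clear to the left. Descending with a 2–3 mm correction.

>>> {"method": "drive_tool", "body": {"commands": [[[0.002,0.003,0.04],0,-1],[[0,0,0.045],0,-1],[[0,0,0.04],0,-1],[[0,0,0.015],0,-1],[[0,0,0],0,-1]]}}

```text
time_s: 2.35
tool_pos: [446.1, 313.3, 100.2]
tcp_rot: [-0.0, 0.202, 0.979, -0.0]
ft_force: [0.7, -0.7, 1.0]
width: 0.6
gripper_force: 0.0
```

```bash
python3 -c "
from h import *
look('red','w2.png')"
```

```text
t 2.35 tcp [446.1 313.3 100.2] F [ 0.7 -0.7  1. ] w 0.6
```

View pics/w2.png

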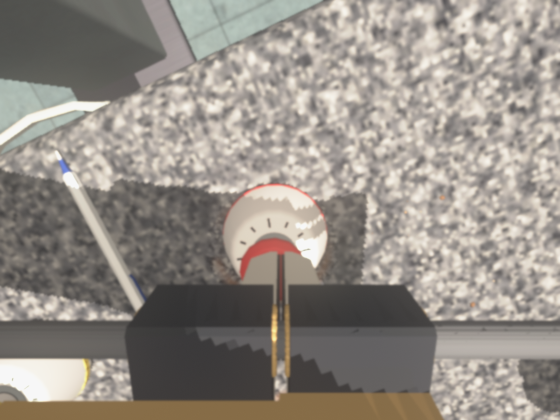

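Fingertips sit just above the red cap, about 4 mm off-centre (cap centre near column 271, fingers at 281). Correcting and pressing.

>>> {"method": "drive_tool", "body": {"commands": [[[-0.004,-0.004,0],0,-1],[[0,0,0],0,-1],[[0,0,0.005],0,-1],[[0,0,0.005],0,-1],[[0,0,0.003],0,-1],[[0,0,0.002],0,-1],[[0,0,0],0,-1],[[0,0,0],0,-1]]}}

```text
time_s: 3.45
tool_pos: [448.2, 307.1, 85.4]
tcp_rot: [-0.0, 0.202, 0.979, -0.0]
ft_force: [0.7, 0.2, -1.1]
width: 0.7
gripper_force: 0.0
```

>>> {"method": "drive_tool", "body": {"commands": [[[0,0,-0.02],0,-1],[[0,0,-0.05],0,-1],[[0,0,-0.05],0,-1],[[0,0,-0.036],0,-1],[[0,0,0],0,-1]]}}

```text
time_s: 4.08
tool_pos: [449.4, 307.9, 244.3]
tcp_rot: [0.001, 0.202, 0.979, 0.002]
ft_force: [0.3, -0.4, -0.2]
width: 0.5
gripper_force: 0.0
```

```bash
python3 - <<'E'
from h import *
look('red')
m,p,d=snap('scene'); a=cv2.resize(p[130:190,160:260],None,fx=6,fy=6,interpolation=cv2.INTER_CUBIC)
m,p,d=snap('side');b=cv2.resize(p[170:230,160:260],None,fx=6,fy=6,interpolation=cv2.INTER_CUBIC)
cv2.imwrite('pics/r3.png',np.vstack([a[:300],b[:300]])[:,:,::-1])
E
```

```text
t 4.075 tcp [449.4 307.9 244.3] F [ 0.3 -0.4 -0.2] w 0.5
red 0.69 276 197 [241 117 109] mark [447.4 305.7  62.5] top [448.7 308.3  61.7] z 62.2 ext [35. 35.  6.] 1076 tool delta [  1.2  -0.8 182.6]
red 0.61 277 184 [247 146 136] mark [436.3 310.9  62.6] top [448.3 308.3  61.7] z 62.2 ext [35. 35.  6.] 1072 tool delta [  1.5  -0.9 182.6]
```

View pics/r3.png

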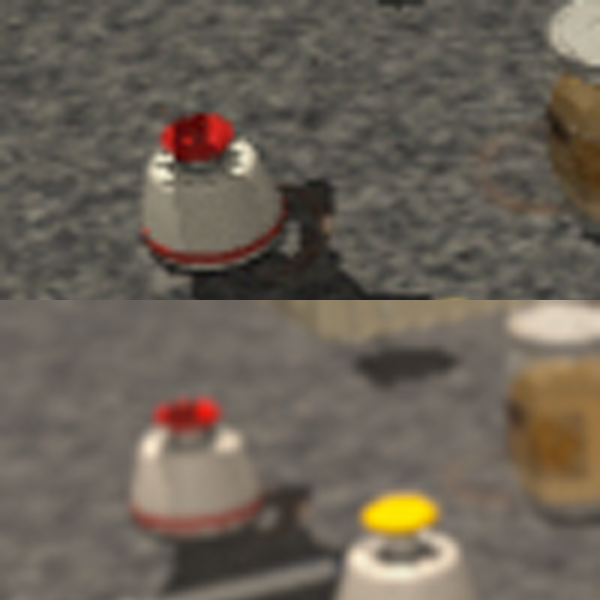

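Red cap is down from 72.7 to 62.2 mm and hasn't moved sideways. Next, green.

>>> {"method": "drive_tool", "body": {"commands": [[[-0.018,-0.043,0],0,-1],[[-0.018,-0.043,0],0,-1],[[-0.018,-0.043,0],0,-1],[[-0.018,-0.043,0],0,-1],[[-0.018,-0.043,0],0,-1],[[-0.018,-0.043,0],0,-1],[[-0.018,-0.043,0],0,-1],[[-0.018,-0.043,0],0,-1],[[0,0,0],0,-1],[[0,0,0],0,-1]]}}

```text
time_s: 5.52
tool_pos: [444.1, -65.2, 240.8]
tcp_rot: [-0.001, 0.203, 0.979, -0.0]
ft_force: [0.4, 0.1, -0.4]
width: 0.5
gripper_force: 0.0
```

```bash
python3 -c "
from h import *
look('green','g1.png')"
```

```text
t 5.525 tcp [444.1 -65.2 240.8] F [ 0.4  0.1 -0.4] w 0.5
green 0.79 268 194 [107 149 106] mark [432.9 -71.8  74.2] top [436.6 -71.   73.4] z 74.0 ext [35. 35.  6.] 1194 tool delta [  4.3  -8.2 167.5]
```

>>> {"method": "drive_tool", "body": {"commands": [[[0.004,-0.008,0.04],0,-1],[[0,0,0.045],0,-1],[[0,0,0.04],0,-1],[[0,0,0.015],0,-1],[[0,0,0],0,-1],[[0,0,0],0,-1]]}}

```text
time_s: 6.38
tool_pos: [437.9, -70.8, 102.1]
tcp_rot: [0.0, 0.202, 0.979, 0.0]
ft_force: [-1.3, 0.3, 0.3]
width: 0.6
gripper_force: 0.0
```

Centred within about 1 mm; pressing.

>>> {"method": "drive_tool", "body": {"commands": [[[0,0,0.005],0,-1],[[0,0,0.005],0,-1],[[0,0,0.003],0,-1],[[0,0,0.003],0,-1],[[0,0,0],0,-1],[[0,0,0],0,-1]]}}

```text
time_s: 7.12
tool_pos: [437.0, -71.6, 85.5]
tcp_rot: [-0.001, 0.203, 0.979, -0.0]
ft_force: [0.6, -0.5, 0.0]
width: 0.6
gripper_force: 0.0
```

>>> {"method": "drive_tool", "body": {"commands": [[[0,0,-0.02],0,-1],[[0,0,-0.05],0,-1],[[0,0,-0.05],0,-1],[[0,0,-0.036],0,-1],[[0,0,0],0,-1]]}}

```text
time_s: 7.75
tool_pos: [438.3, -71.6, 243.9]
tcp_rot: [0.002, 0.203, 0.979, 0.0]
ft_force: [0.4, 0.8, 0.1]
width: 0.7
gripper_force: 0.0
```

```bash
python3 -c "
from h import *
look('green')"
```

```text
t 7.75 tcp [438.3 -71.6 243.9] F [0.4 0.8 0.1] w 0.7
green 0.77 277 194 [141 226 148] mark [434.8 -72.4  62.6] top [436.5 -70.9  61.9] z 62.3 ext [35. 35.  6.] 1091 tool delta [  2.7  -0.4 182. ]
```

Green went from 74.0 to 62.3 mm. Next, blue.

>>> {"method": "drive_tool", "body": {"commands": [[[-0.021,-0.028,0],0,-1],[[-0.021,-0.028,0],0,-1],[[-0.021,-0.028,0],0,-1],[[-0.021,-0.028,0],0,-1],[[-0.021,-0.028,0],0,-1],[[-0.021,-0.028,0],0,-1],[[-0.021,-0.028,0],0,-1],[[0,0,0],0,-1],[[0,0,0],0,-1]]}}

```text
time_s: 8.98
tool_pos: [494.0, -308.8, 240.0]
tcp_rot: [-0.001, 0.203, 0.979, 0.001]
ft_force: [0.7, -0.2, 0.0]
width: 0.4
gripper_force: 0.0
```

```bash
python3 -c "
from h import *
look('blue','b1.png')"
```

```text
t 8.975 tcp [ 494.  -308.8  240. ] F [ 0.7 -0.2  0. ] w 0.4
blue 0.92 273 202 [ 98 119 170] mark [ 491.4 -314.    73. ] top [ 490.7 -313.1   71.9] z 72.4 ext [35. 35.  6.] 1170 tool delta [  0.8  -5.4 168. ]
blue 0.92 114 148 [216 143 103] mark [ 393.7 -419.4   74.9] top [ 393.3 -418.7   73.9] z 74.4 ext [35. 36.  6.] 1344 tool delta [  48.3 -140.9  166.2]
blue 0.82 164 254 [222 129  84] mark [ 496.  -426.1   74.9] top [ 494.3 -427.4   73.9] z 74.4 ext [35. 35.  6.] 1054 tool delta [ -47.9 -108.8  165.9]
```

View pics/b1.png

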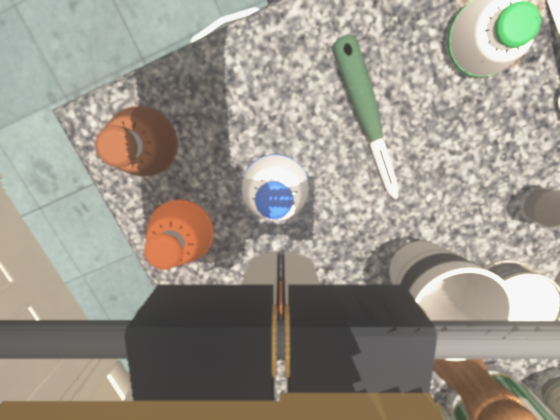

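Blue cap at (274,200); brown and orange look-alikes at left, mug and peeler clear at right. Descending.

>>> {"method": "drive_tool", "body": {"commands": [[[0.001,-0.005,0.04],0,-1],[[0,0,0.045],0,-1],[[0,0,0.04],0,-1],[[0,0,0.015],0,-1],[[0,0,0],0,-1],[[0,0,0],0,-1]]}}

```text
time_s: 9.82
tool_pos: [492.6, -314.0, 103.0]
tcp_rot: [0.001, 0.202, 0.979, -0.0]
ft_force: [0.6, 0.4, 0.0]
width: 0.5
gripper_force: 0.0
```

>>> {"method": "drive_tool", "body": {"commands": [[[0,0,0.005],0,-1],[[0,0,0.005],0,-1],[[0,0,0.004],0,-1],[[0,0,0.003],0,-1],[[0,0,0],0,-1],[[0,0,0],0,-1]]}}

```text
time_s: 10.58
tool_pos: [491.4, -313.6, 84.3]
tcp_rot: [-0.001, 0.202, 0.979, 0.0]
ft_force: [-0.3, -0.4, 0.1]
width: 0.5
gripper_force: 0.0
```

>>> {"method": "drive_tool", "body": {"commands": [[[0,0,-0.02],0,-1],[[0,0,-0.05],0,-1],[[0,0,-0.05],0,-1],[[0,0,-0.036],0,-1],[[0,0,0],0,-1]]}}

```text
time_s: 11.2
tool_pos: [492.6, -314.3, 243.3]
tcp_rot: [0.002, 0.203, 0.979, -0.001]
ft_force: [0.6, 0.8, 0.0]
width: 0.5
gripper_force: 0.0
```

```bash
python3 -c "
from h import *
look('blue')
snap('scene','end.png')"
```

```text
t 11.2 tcp [ 492.6 -314.3  243.3] F [0.6 0.8 0. ] w 0.5
blue 0.85 171 248 [223 129  84] mark [ 494.1 -425.4   75.1] top [ 494.3 -427.1   74. ] z 74.4 ext [35. 35.  6.] 1037 tool delta [ -45.5 -102.8  169.5]
blue 0.76 283 196 [104 125 178] mark [ 492.9 -311.7   61.5] top [ 490.5 -313.3   61.1] z 61.2 ext [35. 35.  7.] 1089 tool delta [  3.1   0.2 182.2]
blue 0.72 121 143 [217 144 104] mark [ 392.3 -419.    74.7] top [ 393.2 -418.3   73.9] z 74.4 ext [35. 35.  6.] 1330 tool delta [  50.7 -134.8  169.3]
```

View pics/end.png

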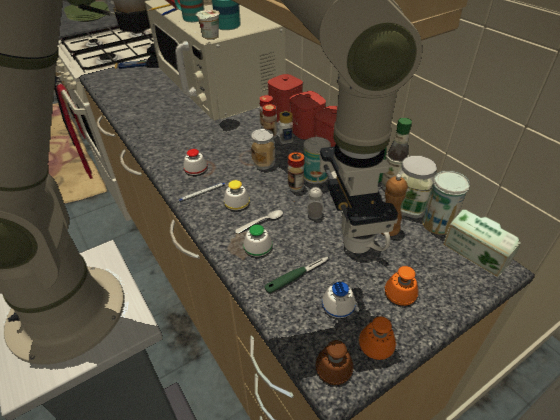

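Red (193,155), green (257,231) and blue (339,288) are all sunk, everything else is where it was, and the tool is clear. Handing in.

```bash
python3 -c "
from bench import manip
print(manip.job_done())"
```

```text
the job is handed in; nothing more can be done
None
```

I pressed the red, green and blue timers in that order, about 11 mm each (past the 8 mm needed); the timers didn't shift, I kept clear of the yellow one and everything else, and I handed the job in at about 11 s, with no verdict returned.

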